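Seat the tube tray on the shaker's locating pin

TASK

Mount the tube tray on the shaker: pick it up by its bow handle, slide it lightly over the tip of the brass locating pin until the hole in its middle finds the pin, and let it go down flat on the deck, square with the shaker. The pin is clamped somewhere along the deck's slot, so feel for it and do not press hard on it. Leave the tray seated and let go of it, and do not disturb the bottles, the jar and the beaker.

Things in the scene. Friction and masses are not known exactly. Their poses are not given: they have to be found in the camera images.
- shaker: Fixed laboratory shaker: white housing, grey front panel, flat aluminium deck 164 mm (its x) by 156 mm (its y), deck top 74 mm above the bench. Origin: centre of its underside on the bench; x points from the front panel to the back, y left, z up. A black flush slot, 70 x 10 mm, runs along y in the middle of the deck. The brass pin stands in it (see slot_middle, pin_reach_right).
- slot_middle (a point): Middle of the slot on the deck's top; axes as the shaker's. The fixed brass pin stands on the slot's centre line (x = 0), at an unmeasured place that differs each time: y from -20 to +20 mm.
- pin_reach_right (a point): Right end of the pin's possible places (slot_middle y = -20 mm), 14 mm above the deck, the height of the pin's tip. The pin is 9 mm in diameter and 14 mm high; its top 2 mm taper to a flat 6 mm across. It is clamped and does not yield.
- tray: Loose tube tray, about 0.25 kg: aluminium plate 100 mm (its x) by 110 mm (its y), 6 mm thick, underside flat. Origin: centre of the underside = centre of its only through hole, 13 mm diameter; z up. Two blue blocks, to 16 mm above the underside, lie at y = +-22 to +-52 mm; their black discs are no holes. Same when turned half a turn. Seated, the pin stands 8 mm out of the plate.
- tray_handle (a point): Centre of the black bar of the tray's bow handle, 48 mm straight above the tray's origin; axes as the tray's. The flat-sided bar lies along x right over the hole: 86 mm long, 12 mm wide (y), 16 mm high. Steel legs at x = +-39 mm carry it; beneath it 34 mm are free above the plate, so fingers close on it along the tray's y.
- orange_cap_bottle: Bystander: loose clear bottle with orange cap, 66 x 66 x 139 mm, standing; origin at the centre of its underside.
- amber_jar: Bystander: loose brown glass jar with black cap, 52 x 52 x 89 mm, standing; origin at the centre of its underside.
- dropper_bottle: Bystander: loose small brown bottle with black dropper top, 33 x 34 x 102 mm, standing; origin at the centre of its underside.
- small_beaker: Bystander: loose clear beaker, 56 x 51 x 69 mm, standing; origin at the centre of its underside.

How it is judged:
By the outcome, as a careful person would: the job done as asked, in the order asked, and still so for the second after the job is handed in, with the robot touching nothing.
It also fails if it takes over 58 s, if anything falls off the work surface, if the arm or the gripper's body presses on something with over 40 N, if the wrist force passes 120 N, or if a joint passes its speed limit or range.

ROBOT

A 6-joint arm with a two-finger parallel gripper is mounted at the origin on a cart in front of the work surface, level with it; the furniture and walls round the work are solid. World frame = base frame: x ahead of the robot, y to its left, z up, the work surface at z = 0. Lengths are in m, angles in degrees, forces in N, time in s.
With the tool pointing down it reaches from about 0.375 to 0.75 m from the base axis. Payload 9 kg.
Tool frame: the origin (TCP) lies where the fingers leave the gripper's body, on its centre line; the fingertips stand 73 mm ahead of it and the grasp point (between the pads) lies 54 mm ahead of it (robot.tip_reach is the distance from the TCP to the fingertips, in m); z points along the fingers, y is the direction in which the jaws open and shut (so a half turn about z gives the same grasp; the last joint's range is limited). The gripper opens to 85 mm and grips with 20 to 120 N. Pads are 22 mm wide; open, the fingers measure 114 mm over their backs; the gripper's body (76 mm by 85 mm) begins 54 mm behind the grasp point. The pads swing forward as they close: fully open they stand 13 mm farther back than shut.
Start: joints at [58.917, 5.964, 5.575, 89.605, 0, 77.527], TCP at [0.191, 0.569, 0.304] pointing down, gripper open.
Joint ranges: [-171.21, 171.21], [-48.23, 106.86], [-62.78, 66.21], [-105.2, 120.99], [-86.42, 89.51], [-180, 180]. Speed limits (degrees/s): [127.2, 127.2, 147.25, 180, 180, 180].

INTERFACE

Orientations are given as [roll, pitch, yaw] about the fixed x, y, z axes, in that order (R = Rz(yaw) Ry(pitch) Rx(roll)).
In Python, from plant import robot gives the robot as it stands. Calls block until the motion is done:
- robot.move_pose(position, orientation): joint-space move of the TCP to a pose.
- robot.line_to(position, vel=0.15, rotation=None, guard=None): straight line of the TCP; rotation=None keeps the orientation; vel is the mean speed in m/s. With guard (N) it stops when the force on the tool has changed by that much, and returns True; else False.
- robot.goto_joints(angles): joint-space move.
- robot.set_gripper(opening): finger opening in m; the grip force is fixed at half the most; returns when the fingers have stopped.
- robot.pause(seconds).
- robot.ik(position, orientation): joint angles nearest the present ones, or None.
- robot.observe(): the state.
- robot.grab_frame(name): name is "scene" or "top" or "wrist"; returns the picture (400x640x3 uint8, blue, green, red); there is no depth.
- robot.get_calibration(name): a dict with "vertical_fov" (degrees; the focal length in pixels is half the picture's height over the tangent of half this angle, whatever the lens; pixels are square), "cx", "cy" (the principal point, pixels), "k1" (the pictures are not rectified: a ray, as slopes to the right and down, at radius r is drawn at 1 + k1 r^2 times it, then the intrinsics apply), "rvec" (rotation vector, rad) and "tvec" (3), from world to camera coordinates, as OpenCV has them. Camera axes: x right, y down, z forward; pixel columns grow to the right and rows downward; lengths in m; the calibration is good to about 2 mm. A picture is of the moment at which its call begins: read the wrist's pose just before it. get_calibration takes no time and is no camera call; for the wrist camera it gives the pose at the moment of the call.
A pose or a line that the arm cannot do raises robot.IKError and nothing moves.
- robot.job_done(): hands the job in, once; it reports no verdict.
The state is a dict: "time": time; "q": joint angles; "qvel": joint speeds; "joint_torque": joint torques, N m; "tool_pos": TCP position; "tcp_rot": TCP orientation; "ft_force": force on the tool from outside, world axes, zero at the start; "torque": the same for the moment, N m; "gripper_width": finger opening in m.
Only numpy, scipy, OpenCV 4.12 (cv2) and the standard library are available. Lean on these libraries where they do the work, as an engineer would, in place of code of your own. Each camera call takes 0.05 s, during which the arm holds its last target. There are 200 camera calls.

## Working session

There is one attempt and no reset: what is moved stays moved. The work goes in short steps, each a Python script; the robot and the scene stay as the last script left them, time stands still between calls to the robot, and variables do not carry over. Pictures are saved under pics/ and viewed, about 8 in all and at most 12, crops included, and the job is handed in when it is done.

```bash
ls; mkdir -p pics; cat > h.py <<'E'
import numpy as np, cv2
from plant import robot
def snap(cam,fn):
    c=robot.get_calibration(cam); im=robot.grab_frame(cam); cv2.imwrite(f'pics/{fn}.png',im)
    import pickle; pickle.dump(c,open(f'pics/{fn}.cal','wb')); return im,c
def load(fn):
    import pickle; return pickle.load(open(f'pics/{fn}.cal','rb'))
def ray(c,u,v):
    f=200/np.tan(np.radians(c['vertical_fov'])/2)
    d=np.array([(u-c['cx'])/f,(v-c['cy'])/f]); s=d.copy()
    for _ in range(30): s=d/(1+c['k1']*(s@s))
    R=cv2.Rodrigues(np.array(c['rvec'],float))[0]; t=np.array(c['tvec'],float).ravel()
    r=R.T@np.array([s[0],s[1],1]); return -R.T@t, r
def atz(c,u,v,z):
    o,r=ray(c,u,v); return o+r*(z-o[2])/r[2]
def tri(a,b):
    A=[];B=[]
    for c,u,v in (a,b):
        o,r=ray(c,u,v); r=r/np.linalg.norm(r); P=np.eye(3)-np.outer(r,r); A.append(P);B.append(P@o)
    x=np.linalg.lstsq(np.vstack(A),np.hstack(B),rcond=None)[0]
    return x, [np.linalg.norm(A[i]@x-B[i]) for i in (0,1)]
def proj(c,p):
    f=200/np.tan(np.radians(c['vertical_fov'])/2)
    R=cv2.Rodrigues(np.array(c['rvec'],float))[0]; t=np.array(c['tvec'],float).ravel()
    q=R@np.array(p,float)+t; s=q[:2]/q[2]; s=s*(1+c['k1']*(s@s)); return s*f+[c['cx'],c['cy']]
E
python3 - <<'E'
from h import *
for n in ('scene','top','wrist'):
    im,c=snap(n,n+'0'); print(n,c)
a=[cv2.imread(f'pics/{n}0.png') for n in ('scene','top')]
o=robot.observe(); print(o['time'],o['tcp_rot'],o['ft_force'],o['gripper_width'])
E
```

```text
pics
scene {'vertical_fov': 53.6760511975451, 'cx': 321.24441515999354, 'cy': 200.8818129919606, 'k1': -0.07405799816920981, 'rvec': array([ 1.3225627 , -2.23878681,  0.87750682]), 'tvec': array([0.00265142, 0.51411202, 0.58899175])}
top {'vertical_fov': 45.70924909402996, 'cx': 322.5084525577111, 'cy': 194.91573296173817, 'k1': 0.02932962922712011, 'rvec': array([ 2.15579036, -2.17293859,  0.11684943]), 'tvec': array([-0.29657741,  0.53711018,  1.19345124])}
wrist {'vertical_fov': 62.76341489623521, 'cx': 324.4261159607247, 'cy': 203.8277743183518, 'k1': -0.044429589970549535, 'rvec': array([-2.3328589 , -1.67629193, -0.26614404]), 'tvec': array([-0.59967813, -0.04030466,  0.3798847 ])}
0.15 [-1.79942237e+02 -1.31715697e-02  1.61392294e+02] [ 0.65372667  0.88757398 -0.10013804] 0.08542617612621826
```

View pics/scene0.png

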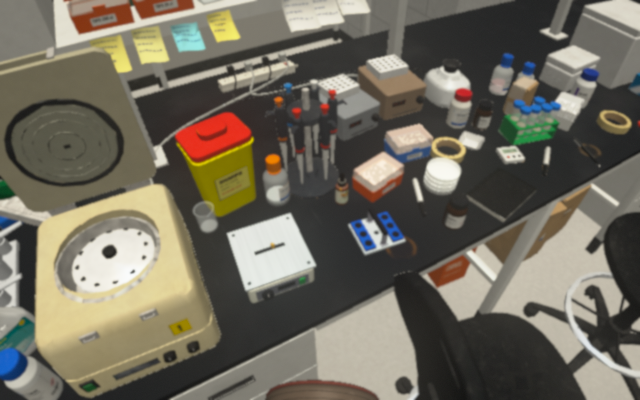

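View pics/top0.png

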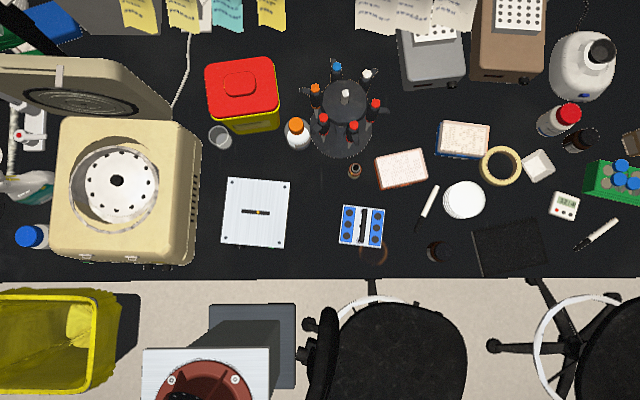

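The scene view shows the shaker at about (270,255) and the tray at (375,230). In the top view the shaker is at (256,212) and the tray at (362,226). I'll crop and enlarge the top view for corners.

```bash
python3 - <<'E'
from h import *
im=cv2.imread('pics/top0.png')[165:265,210:400]
cv2.imwrite('pics/c1.png',cv2.resize(im,None,fx=4,fy=4,interpolation=cv2.INTER_CUBIC))
c=load('top0')
for n,p in dict(base=(0,0,0),tcp=(.191,.569,.304)).items(): print(n,proj(c,p))
for n,u,v,z in (('shk',256,212,.074),('tray',362,226,.048),('tul',342,205,.01),('tur',385,207,.01),('dropper',355,171,.1),('orange',297,132,.139),('jar',437,250,.089),('beaker',220,137,.069),('redbin',242,90,.2)): print(n,atz(c,u,v,z).round(3))
E
```

```text
base [203.67566871 410.12530735]
tcp [-142.11818744  365.5265304 ]
shk [ 0.489 -0.136  0.074]
tray [ 0.453 -0.4    0.048]
tul [ 0.51  -0.351  0.01 ]
tur [ 0.504 -0.464  0.01 ]
dropper [ 0.585 -0.381  0.1  ]
orange [ 0.674 -0.241  0.139]
jar [ 0.392 -0.576  0.089]
beaker [ 0.679 -0.043  0.069]
redbin [ 0.756 -0.121  0.2  ]
```

View pics/c1.png

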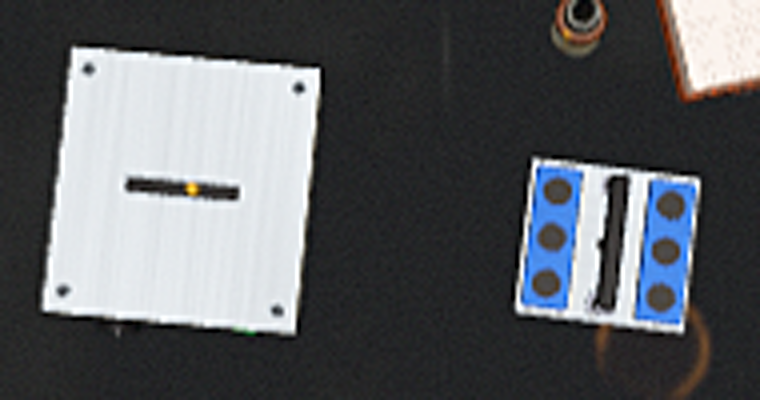

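The pin shows in the slot at crop (193,188). Deck corners are (71,46), (321,68), (297,334), (43,311); the bar runs from (620,178) to (605,308).

```bash
python3 - <<'E'
from h import *
c=load('top0'); s=load('scene0')
def A(x,y,z): return atz(c,210+(x+.5)/4-.5,165+(y+.5)/4-.5,z)
D=[A(*p,.074) for p in ((71,46),(321,68),(297,334),(43,311))]
T=[A(*p,.006) for p in ((532,157),(700,178),(684,332),(515,314))]
ang=lambda v:np.degrees(np.arctan2(v[1],v[0]))
for n,P in (('deck',D),('tray',T)):
    print(n,np.mean(P,0).round(4),'sides',[np.linalg.norm(P[i]-P[(i+1)%4]).round(3) for i in range(4)],'yaw',ang(P[0]-P[3]),ang(P[1]-P[2]),ang(P[0]-P[1])-90,ang(P[3]-P[2])-90)
S=[A(126,184,.074),A(240,193,.074)];print('slot',np.mean(S,0),'pin',A(193,188,.088), 'pinbase-ish',A(193,190,.074))
b=[A(620,178,.056),A(605,308,.056)];print('bar',np.mean(b,0),ang(b[0]-b[1]))
print('lid corner',tri((c,60,57),(s,0,70)),tri((c,172,105),(s,150,165)),tri((c,130,58),(s,125,57)))
print('shk corner z',tri((c,*(210+321/4-.4,165+68/4-.4)),(s,286,213)))
print('centrifuge top front r',tri((c,197,135),(s,165,190)))
yaw=-6
for p in ((.455,-.40,.25),(.45,-.40,.102),(.49,-.136,.25),(.3,-.3,.45)):
    for y in(yaw,yaw+180): print(p,y,robot.ik(p,[180,0,y]))
print(robot.ik([.14,.42,.45],[180,0,161.4]), robot.ik([.25,.1,.4],[180,0,174]), robot.ik([.191,.569,.42],[180,0,161.4]))
w=load('wrist0'); R=cv2.Rodrigues(w['rvec'])[0]; print('wcam',-R.T@w['tvec'],R)
E
```

```text
deck [ 0.4892 -0.1348  0.074 ] sides [np.float64(0.156), np.float64(0.165), np.float64(0.156), np.float64(0.165)] yaw -5.142543951958718 -5.1190807379138175 -5.523873023047244 -5.63920468416643
tray [ 0.4554 -0.4019  0.006 ] sides [np.float64(0.111), np.float64(0.101), np.float64(0.11), np.float64(0.103)] yaw -6.87349227728247 -7.19568025992843 -7.611317045449994 -6.471343017869913
slot [ 0.48930218 -0.13467779  0.074     ] pin [ 0.48850274 -0.14277578  0.088     ] pinbase-ish [ 0.48832146 -0.14085472  0.074     ]
bar [ 0.45451786 -0.40089703  0.056     ] -7.574721469136279
lid corner (array([0.72217273, 0.1692516 , 0.48366436]), [np.float64(0.03445753222220676), np.float64(0.03445753222220713)]) (array([0.71772574, 0.03405882, 0.2199744 ]), [np.float64(0.0038958210296697756), np.float64(0.003895821029669696)]) (array([0.71775298, 0.01223985, 0.47033796]), [np.float64(0.008230464772783707), np.float64(0.008230464772783977)])
shk corner z (array([ 0.56664304, -0.21487831,  0.07238111]), [np.float64(0.005474181167003312), np.float64(0.0054741811670029625)])
centrifuge top front r (arra
[... 525 characters left out ...]
.27707486 -10.35114587 -15.95920098  84.39194489   0.
 155.72292514]
(0.49, -0.136, 0.25) 174 [-30.27707486 -10.35114587 -15.95920098  84.39194489   0.
 -24.27707486]
(0.3, -0.3, 0.45) -6 [-62.78645025 -18.91753041  -1.9464237  106.97110671   0.
 123.21354975]
(0.3, -0.3, 0.45) 174 [-62.78645025 -18.91753041  -1.9464237  106.97110671   0.
 -56.78645025]
[ 54.54319003 -15.84887958   0.52142486 106.37030445   0.
  73.14319003] None [ 58.97435791   9.84098178  22.05736879 102.21638701   0.
  77.57435791]
wcam [0.11588633 0.59402518 0.37316907] [[ 3.19089257e-01  9.47724387e-01 -7.29158364e-04]
 [ 9.00893349e-01 -3.03082675e-01  3.10696100e-01]
 [ 2.94233275e-01 -9.97966815e-02 -9.50509023e-01]]
```

```bash
python3 - <<'E'
from h import *
robot.line_to([.191,.569,.42],vel=.25)
robot.move_pose([.14,.42,.45],[180,0,161.4])
robot.move_pose([.37,-.20,.40],[180,0,174])
robot.move_pose([.46,-.16,.30],[180,0,174])
snap('wrist','w1'); 
robot.line_to([.46,-.11,.30],vel=.2); snap('wrist','w2')
robot.move_pose([.44,-.38,.26],[180,0,174]); snap('wrist','w3')
robot.line_to([.44,-.42,.26],vel=.2); snap('wrist','w4')
o=robot.observe(); print(o['time'],o['tool_pos'],o['ft_force'])
a=np.vstack([np.hstack([cv2.imread(f'pics/w{i}.png')[:, :] for i in r]) for r in ((1,2),(3,4))])
cv2.imwrite('pics/w1234.png',cv2.resize(a,(800,500),interpolation=cv2.INTER_AREA))
E
```

```text
6.4333 [ 0.4405257  -0.41902056  0.26029836] [ 0.00157212  0.41064001 -0.33809711]
```

View pics/w1234.png

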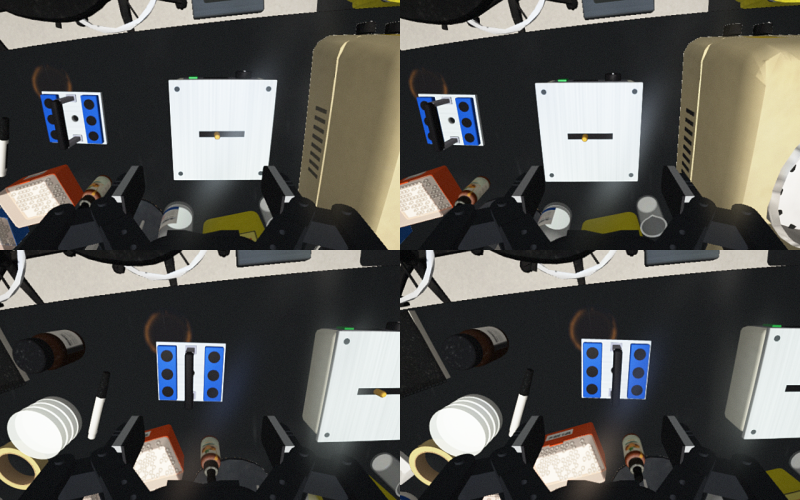

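The tray and shaker are both clear in the wrist views. I'll enlarge them for point picking.

```bash
python3 - <<'E'
from h import *
def z(n,x,y,w,h,f): return cv2.resize(cv2.imread(f'pics/{n}.png')[y:y+h,x:x+w],None,fx=f,fy=f,interpolation=cv2.INTER_CUBIC)
cv2.imwrite('pics/cA.png',np.hstack([z('w3',240,135,130,120,3),z('w4',280,135,130,120,3)]))
cv2.imwrite('pics/cB.png',np.hstack([z('w1',260,115,195,185,2),z('w2',205,115,195,185,2)]))
E
```

```text
(no output)
```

View pics/cA.png

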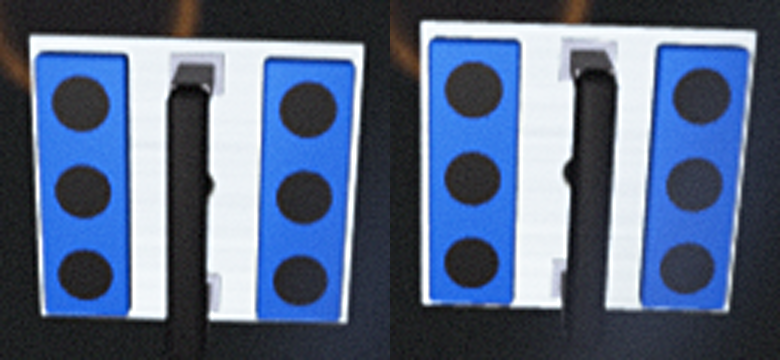

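View pics/cB.png

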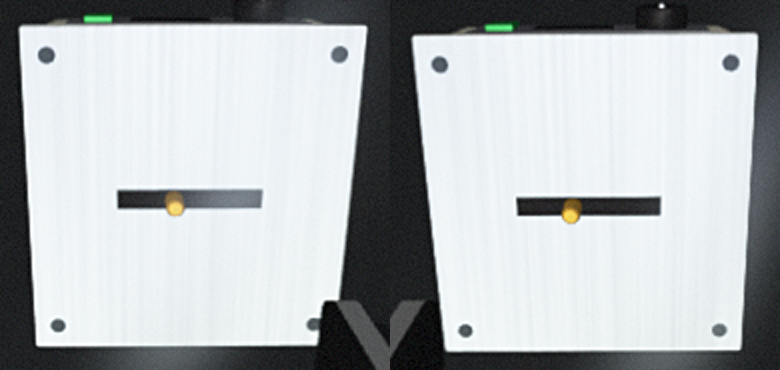

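Tray corners, bar edges, deck corners, slot and pin tip are readable in both pairs; now triangulating.

```bash
python3 - <<'E'
from h import *
ang=lambda v:np.degrees(np.arctan2(v[1],v[0]))
W={i:load(f'w{i}') for i in (1,2,3,4)}
off={1:(260,115,2,0),2:(205,115,2,390),3:(240,135,3,0),4:(280,135,3,390)}
def uv(i,x,y):
    a,b,f,o=off[i]; return (W[i],a+(x-o+.5)/f-.5,b+(y+.5)/f-.5)
def T(i,p,q): return tri(uv(i,*p),uv(i+1,*q))
C=dict(tray=(3,[((30,36),(421,21)),((365,44),(756,32)),((347,322),(729,311)),((43,316),(422,304))],.006),
 deck=(1,[((20,26),(413,36)),((367,28),(757,34)),((340,345),(740,350)),((37,346),(445,351))],.074),
 slot=(1,[((117,190),(516,197)),((263,190),(661,197)),((263,208),(661,215)),((117,208),(516,215))],.074))
for n,(i,ps,z) in C.items():
    P=np.array([T(i,p,q)[0] for p,q in ps]); e=max(max(T(i,p,q)[1]) for p,q in ps)
    print(n,'tri mean',P.mean(0).round(4),'z',P[:,2].round(3),'err',round(e,4))
    for k in (0,1):
        Q=[atz(*uv(i+k,*pp[k]),z) for pp in ps]
        print('  plane',np.mean(Q,0).round(4),'sides',[round(np.linalg.norm(Q[j]-Q[j-1]),4) for j in range(4)],'yaw',round(ang(Q[3]-Q[0]),2),round(ang(Q[2]-Q[1]),2),round(ang(Q[1]-Q[0])-90,2),round(ang(Q[2]-Q[3])-90,2))
print('bar',[T(3,p,q) for p,q in (((188,90),(597,75)),((170,92),(579,77)),((207,92),(614,77)))])
for i,p in ((3,(188,90)),(3,(188,330)),(4,(597,75)),(4,(590,320))): print('bar@.056',atz(*uv(i,*p),.056).round(4))
print('pin',T(1,(176,209),(571,215)),atz(*uv(1,176,209),.088),atz(*uv(2,571,215),.088))
E
```

```text
tray tri mean [ 0.457  -0.401   0.0049] z [0.006 0.003 0.008 0.002] err 0.0002
  plane [ 0.4568 -0.4009  0.006 ] sides [np.float64(0.1007), np.float64(0.1104), np.float64(0.1003), np.float64(0.1097)] yaw -7.33 -7.7 -7.4 -7.19
  plane [ 0.4567 -0.401   0.006 ] sides [np.float64(0.1007), np.float64(0.1101), np.float64(0.1), np.float64(0.1105)] yaw -7.6 -7.38 -7.77 -7.42
deck tri mean [ 0.4871 -0.1343  0.0785] z [0.072 0.074 0.093 0.076] err 0.0006
  plane [ 0.4908 -0.1328  0.074 ] sides [np.float64(0.1633), np.float64(0.1547), np.float64(0.1626), np.float64(0.1586)] yaw -5.79 -4.43 -6.13 -5.84
  plane [ 0.4901 -0.1337  0.074 ] sides [np.float64(0.1632), np.float64(0.1542), np.float64(0.1629), np.float64(0.1553)] yaw -6.02 -5.61 -5.73 -5.64
slot tri mean [ 0.49   -0.1336  0.0754] z [0.074 0.074 0.077 0.077] err 0.0002
  plane [ 0.4907 -0.1335  0.074 ] sides [np.float64(0.0092), np.float64(0.0701), np.float64(0.0092), np.float64(0.0707)] yaw -6.25 -2.25 -5.93 -5.94
  plane [ 0.4904 -0.1337  0.074 ] sides [np.float64(0.0093), np.float64(0.07), np.float64(0.0093), np.float64(0.0707)] yaw -9.13 -5.11 -5.96 -5.95
bar [(array([ 0.41485499, -0.39561692,  0.0499976 ]), [np.float64(9.850515996895208e-06), np.float64(9.850515997122953e-06)]), (array([ 0.41482796, -0.40082791,  0.05034699]), [np.float64(1.4954243270871874e-05), np.float64(1.4954243271767425e-05)]), (array([ 0.41676169, -0.39050481,  0.0459756 ]), [np.float64(2.9047450909010337e-05), np.float64(2.9047450909290278e-05)])]
bar@.056 [ 0.4137 -0.3951  0.056 ]
bar@.056 [ 0.4875 -0.4044  0.056 ]
bar@.056 [ 0.4137 -0.396   0.056 ]
bar@.056 [ 0.4886 -0.4042  0.056 ]
pin (array([ 0.48992389, -0.14112744,  0.08622078]), [np.float64(0.00043722964816786706), np.float64(0.00043722964816848793)]) [ 0.48970583 -0.14119692  0.088     ] [ 0.48877722 -0.1408517   0.088     ]
```

All measures agree:

| Item | Position (m) | Yaw (deg) | Check |
|---|---|---|---|
| Tray | (0.4568, -0.401) | -7.45 | Sizes within 1 mm |
| Deck and slot | (0.4904, -0.1335) | about -5.8 | Height 0.074–0.076 |
| Pin tip | (0.4893, -0.141) | | Height 0.086 (text says 0.088) |

Next I grasp the tray and lift it.

```bash
python3 - <<'E'
from h import *
r=[180,0,172.55]
robot.move_pose([.4568,-.401,.19],r)
print('guard',robot.line_to([.4568,-.401,.102],vel=.1,guard=8))
o=robot.observe(); print(o['tool_pos'],o['tcp_rot'],o['ft_force'])
robot.set_gripper(0.0)
o=robot.observe(); print('w',o['gripper_width'],o['ft_force'])
robot.line_to([.4568,-.401,.232],vel=.12)
robot.pause(.2)
o=robot.observe(); print(o['time'],o['tool_pos'],'w',o['gripper_width'],o['ft_force'],o['torque'])
snap('scene','s1'); 
robot.line_to([.4885,-.149,.232],vel=.15,rotation=[180,0,174.25])
robot.pause(.3)
o=robot.observe(); print(o['time'],o['tool_pos'],o['tcp_rot'],'w',o['gripper_width'],o['ft_force'],o['torque'])
snap('scene','s2');snap('top','t2');snap('wrist','w5')
z=lambda n,x,y,w,h,f:cv2.resize(cv2.imread(f'pics/{n}.png')[y:y+h,x:x+w],(400,int(h*400/w)),interpolation=cv2.INTER_CUBIC)
cv2.imwrite('pics/cC.png',np.hstack([z('w5',0,0,640,400,1),z('s2',180,100,240,150,1)]))
E
```

```text
guard False
[ 0.45709769 -0.4014567   0.10288071] [-1.79946773e+02  5.17121855e-02  1.72546937e+02] [ 0.59100855 -0.12286392  0.46516808]
w 0.011324395431187916 [-0.05910192 -0.62122018  2.25030157]
9.9667 [ 0.45662539 -0.40078102  0.23129523] w 0.010764268567179613 [ 0.40320572  0.2817642  -2.10331033] [-0.00911002  0.01408733  0.00467845]
12.1583 [ 0.48848309 -0.14923875  0.23197461] [-1.79998769e+02 -2.31883494e-03  1.74228910e+02] w 0.010862708004555934 [ 1.05795054 -0.17406819 -3.74570169] [-0.00076301 -0.01801716  0.01972461]
```

View pics/cC.png

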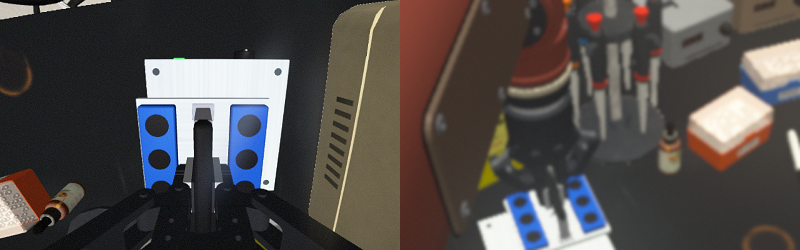

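The tray is held level and clear. Now a light touch on the pin's tip 8 mm to its right, then a slide along the slot.

```bash
cat >> h.py <<'E'
P=np.array([.4894,-.1410]); th=np.radians(-5.75); EX=np.array([np.cos(th),np.sin(th)]); EY=np.array([-np.sin(th),np.cos(th)])
def at(x,y,z): return [*(P+x*EX+y*EY),z]
def F(n=5):
    f=[]
    for _ in range(n): robot.pause(.02); f.append(robot.observe()['ft_force'])
    return np.mean(f,0).round(2)
E
python3 - <<'E'
from h import *
robot.line_to(at(0,-.008,.200),vel=.08); robot.pause(.2); f0=F(8); print('f0',f0)
hit=robot.line_to(at(0,-.008,.185),vel=.01,guard=2.5); 
z=robot.observe()['tool_pos'][2]; print('touch',hit,z,F()-f0)
if hit:
    for y in np.arange(-.007,.0101,.001):
        g=robot.line_to(at(0,y,z),vel=.01,guard=6); f=F()-f0; o=robot.observe(); print(round(y*1e3),g,f,o['tool_pos'].round(4) if hasattr(o['tool_pos'],'round') else o['tool_pos'])
        if f[2]<.7 and y>-.005: break
print(robot.observe()['time'])
E
```

```text
f0 [-0.14  0.23 -3.25]
touch True 0.18984259572021883 [ 0.23 -0.79  8.92]
-7 True [ 0.78 -0.25  5.79] [ 0.4887 -0.1483  0.1899]
-6 False [ 0.22 -2.36  5.  ] [ 0.4888 -0.1471  0.1899]
-5 False [ 0.34 -1.79  3.42] [ 0.4888 -0.1458  0.1896]
-4 False [ 0.19 -0.02  0.46] [ 0.4887 -0.1446  0.1893]
15.5833
```

Touched at TCP z 0.1899, as expected for the tip. The force vanished 4 mm before the estimate, which matches the hole radius, so the hole is over the pin. Centring and lowering now.

```bash
python3 - <<'E'
from h import *
z=.1897
print(robot.line_to(at(0,0,z),vel=.01,guard=4)); f0=F(8); print('f',f0)
for zz in (.1875,.1845,.181,.178,.174):
    g=robot.line_to(at(0,0,zz),vel=.015,guard=4); f=F(); o=robot.observe(); print(zz,g,(f-f0).round(2),np.round(o['tool_pos'],4),np.round(o['torque'],2))
    if g: break
print(o['time'],o['tcp_rot'])
E
```

```text
False
f [ 0.2   0.15 -2.89]
0.1875 False [-0.4  -0.14 -0.18] [ 0.4894 -0.141   0.1874] [0.02 0.02 0.02]
0.1845 False [-0.14 -0.45 -0.13] [ 0.4894 -0.141   0.1845] [ 0.01 -0.03 -0.01]
0.181 False [-0.59  0.03 -0.09] [ 0.4894 -0.141   0.181 ] [ 0.01 -0.04 -0.04]
0.178 False [-0.16 -0.4  -0.35] [ 0.4894 -0.141   0.178 ] [0.04 0.03 0.  ]
0.174 True [-1.21 -0.04  8.09] [ 0.4895 -0.1411  0.1762] [ 0.08  0.13 -0.04]
18.3167 [ 1.79989469e+02 -8.84988874e-02  1.74237030e+02]
```

Contact came at 0.1762, 13.7 mm below the tip touch, so the tray is on the deck. Now I release, retreat and check.

```bash
python3 - <<'E'
from h import *
robot.set_gripper(.05); robot.pause(.2)
p=robot.observe()['tool_pos']; print(p)
robot.line_to([p[0],p[1],.30],vel=.08); robot.line_to([.45,-.141,.33],vel=.1); robot.pause(.2)
snap('wrist','w6'); snap('top','t6'); snap('scene','s6'); print(robot.observe()['time'],robot.observe()['ft_force'])
z=lambda n,x,y,w,h:cv2.resize(cv2.imread(f'pics/{n}.png')[y:y+h,x:x+w],(400,int(h*400/w)),interpolation=cv2.INTER_CUBIC)
a=z('w6',220,90,200,200);b=np.vstack([z('w6',0,0,640,320),z('t6',200,110,260,130)]);
cv2.imwrite('pics/cD.png',np.hstack([a,b[:400]]))
E
```

```text
[ 0.48891393 -0.14071357  0.17486535]
21.6833 [-0.5187425   0.49377854 -0.21892812]
```

View pics/cD.png

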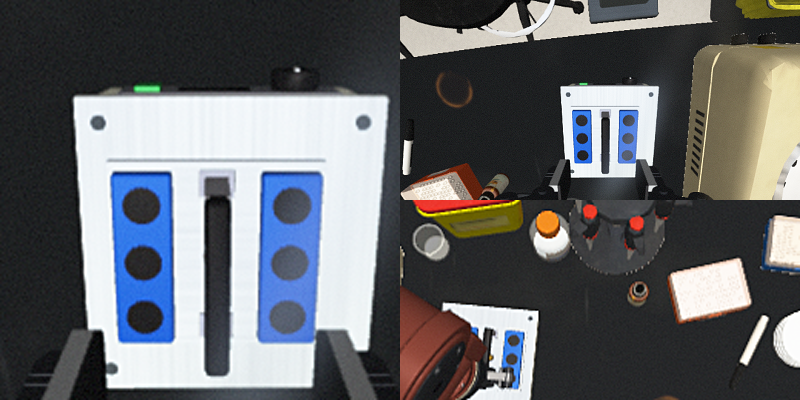

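The tray lies on the deck with its front edge (107,160)-(325,160) parallel to the deck's edge (74,96)-(388,96), and the bystanders look unmoved. One numeric check of yaw, height and bystanders.

```bash
python3 - <<'E'
from h import *
ang=lambda v:np.degrees(np.arctan2(v[1],v[0]))
c=load('w6'); q=lambda x,y,z:atz(c,220+(x+.5)/2-.5,90+(y+.5)/2-.5,z)
for n,a,b,z in (('deck front',(74,96),(388,96),.074),('tray front',(107,160),(325,160),.08),('blocks front',(112,172),(323,171),.09)):
    A,B=q(*a,z),q(*b,z); print(n,((A+B)/2).round(4),'len',np.linalg.norm(B-A).round(4),'yaw',round(ang(B-A)-90,2))
print('expect tray front',P-.05*EX)
for i in ((110,172,.09),(114,342,.09)): print(q(*i[:2],i[2]).round(4))
# bystanders and surroundings: image change, top view
d=cv2.absdiff(cv2.imread('pics/top0.png'),cv2.imread('pics/t6.png')).max(2)
for n,u,v in (('dropper',355,171),('orange',297,132),('jar',437,250),('beaker',220,137)): print(n,(d[v-14:v+14,u-14:u+14]>40).sum())
E
```

```text
deck front [ 0.4088 -0.1253  0.074 ] len 0.1545 yaw -5.73
tray front [ 0.4387 -0.1358  0.08  ] len 0.1082 yaw -5.77
blocks front [ 0.4423 -0.1356  0.09  ] len 0.102 yaw -5.49
expect tray front [ 0.43965157 -0.1359906 ]
[ 0.4374 -0.1873  0.09  ]
[ 0.5282 -0.1987  0.09  ]
dropper 0
orange 7
jar 0
beaker 0
```

Everything checks out, so I'm handing the job in.

```bash
python3 -c "
from plant import robot
robot.job_done(); print('done')"
```

```text
the job is handed in; nothing more can be done
done
```

The tube tray is mounted on the shaker: the hole is over the brass pin, the plate is on the deck, and the gripper has let go and moved clear. I handed the job in at about 22 s of robot time, against the 58 s limit.

- **Finding the pin:** I touched its tip lightly 8 mm to the right of the camera estimate. I then slid along the slot until the contact force vanished, 4 mm short of the estimate, as the hole's size predicts. The touch peaked at about 9 N, more than the 2.5 N guard I had set.
- **Seating:** After I centred the tray, it went down with no side contact. It met the deck 13.7 mm below the tip-touch height (14 mm expected), with about 8 N.
- **Squareness:** Tray yaw measured -5.77° against -5.73° for the deck. The tray's front edge lies within 1 mm of where it should be. The line along the front of the blue blocks gave -5.49°, which I put down to picking points by eye.
- **Bystanders:** The top view shows no change at the dropper bottle, the jar or the beaker. At the orange-cap bottle 7 pixels differ, and it looks unmoved.
- **Not checked:** I took no close-up of the pin standing out of the plate after release. That it is through the hole rests on the force and depth readings and the tray's position.

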